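# Hang a specimen carrier up in self-closing forceps

## Task

Take the self-closing forceps from their rack, squeeze them open, and feel them gently down round the specimen carrier with the rectangular plate until their feet stand on the carrier's own table, then let them close on its neck under the plate. Lift the carrier out of its socket with the forceps, without touching or tipping it, and hang the forceps back in the rack's notches with the carrier still in the jaws. Press nothing hard and leave the round carrier, the well plate and the bottle alone.

Things in the scene. Friction and masses are not known exactly. Their poses are not given: they have to be found in the camera images.
- forceps: Steel self-closing (cross-action) forceps, 70 to 110 g, hanging upright in the rack. Origin: on the axis of the cross pin (round, 6 mm diameter, 64 mm long, along the forceps' x). z up, y is the direction in which the arms are squeezed; a half turn about z changes nothing. The arms cross 60 mm below the origin. Clamped on the carrier they stand by themselves.
- forceps_neck (a point): where to take the forceps without opening them: middle of the rigid neck block, 16 mm (x) by 14 mm (y), which reaches from 6 mm below to 24 mm above the forceps' origin; this point is 14 mm above the origin. Best gripped across y: the rack's posts stand on the x sides.
- forceps_pads (a point): where to squeeze: midway between two flat finger pads, 24 mm below the forceps' origin. Pads 14 mm wide (x), from 12 to 44 mm below the origin, outer faces 44 mm apart in y when shut, 36 mm fully open. Squeezing (8 to 13 N per finger against the spring, then a firm stop) opens the jaws, letting go shuts them. The neck's top is 48 mm above this point: keep the gripper's body above it.
- forceps_tips (a point): midway between the two feet, at their undersides, 95 mm below the forceps' origin, same axes. Lay the forceps' y along the carrier's y: the open jaws then pass its plate with 7 mm on each side (squeezed forceps may lean a little in the hand). Each foot: 16 mm (x) by 11 mm (y), 5 mm high. Gap between the feet 4 mm shut, 30 mm fully open, when feet measure 52 mm over all in y. The spring holds the feet to the carrier's neck with about 2.5 N.
- jaw_a (a joint): opening of the jaws (rad): 0 shut, about 0.03 shut on the carrier's neck, 0.125 squeezed fully open (both arms move together).
- carrier: The specimen carrier to move: aluminium, 40 to 55 g. Origin: centre of the underside of its square foot (12 by 12 by 16 mm, standing in the stage's socket, flush with its top), z up. On the foot, on a post, sits the head: a table 24 mm (x) by 52 mm (y) by 4 mm, a neck 10 by 10 mm and 6.5 mm high on it, and on top a rectangular plate 26 mm (x) by 16 mm (y) by 4 mm.
- carrier_foot (a point): top centre of the carrier's foot, 16 mm above its origin. The head's height is set anew each time and is not measured: the table's upper face, where the forceps' feet must stand, lies 6 to 24 mm above this point. Standing there, the 5 mm high feet fit under the plate (6.5 mm above the table) with only 1.5 mm to spare: go down slowly until a light contact (2 to 6 N) is felt.
- round_carrier: Bystander: a carrier with the same foot, table and neck but a round top, 22 mm diameter, in the other socket. Leave it.
- stage: Fixed dark steel block 132 mm (x) by 78 mm (y), origin at the centre of its underside, top 45 mm above the origin and 33 to 45 mm above the bench. Two square sockets, 16 mm deep and 13 mm wide, at x = -28 and +28 mm, y = 0; the rectangular carrier stands in either of them.
- rack: Fixed black plastic rack, base 100 mm (x) by 76 mm (y) by 8 mm, origin at the centre of its underside. Two posts, 8 mm thick (x), 12 mm wide (y), at x = -24 and +24 mm, end in upward V notches (90 degrees, mouth 22 mm wide in y, 31 mm over all, tops 167 mm up) in which the forceps' cross pin lies. 40 mm clear between the posts, where the forceps hang; open to both sides in y.
- rack_seat (a point): place of the forceps' origin when they hang home in both notches: 160 mm above the rack's origin; the forceps' x then lies along the rack's x (either way round).
- well_plate: Bystander: clear six-well plate 85 by 127 by 19 mm, origin at the centre of its underside.
- bottle: Bystander: white bottle with a red cap, 52 mm diameter, 120 mm tall, origin at the centre of its underside.
Things that resemble listed ones, but are neither listed nor needed, are in the scene too. What is shaped like the forceps but yellow is not meant.

How it is judged (in metres and radians):
On the way, in this order (a step that is already met when the one before it is completed fails the run):
1. the jaws have closed on the carrier's neck, under its plate, while it stands in its socket (value of joint jaw_a between 0.012 and 0.045 rad and contact force between forceps and carrier above 1 N and z of forceps_tips in the frame of carrier between 0.0205 and 0.0425 m and x of forceps_tips in the frame of carrier between -0.006 and 0.006 m and y of forceps_tips in the frame of carrier between -0.004 and 0.004 m and z of carrier in the frame of stage between 0.026 and 0.036 m), for 0.2 s.
2. the carrier, in the jaws, is lifted at least 30 mm out of its socket (value of joint jaw_a between 0.012 and 0.045 rad and contact force between forceps and carrier above 1 N and z of forceps_tips in the frame of carrier between 0.0205 and 0.0425 m and x of forceps_tips in the frame of carrier between -0.006 and 0.006 m and y of forceps_tips in the frame of carrier between -0.004 and 0.004 m and z of carrier in the frame of stage above 0.059 m), for 0.2 s.
At the end, for the whole second after the job is handed in: The forceps hang by their pin in the rack's notches (origin within 5 mm sideways and 3 mm in height of the seat, pin within 0.12 rad of the rack's x, tilt under 0.15 rad), at rest and borne by the rack, with the carrier clamped by its neck in the jaws (value of joint jaw_a between 0.012 and 0.045 rad and contact force between forceps and carrier above 1 N and z of forceps_tips in the frame of carrier between 0.0205 and 0.0425 m and x of forceps_tips in the frame of carrier between -0.006 and 0.006 m and y of forceps_tips in the frame of carrier between -0.004 and 0.004 m and horizontal distance between forceps and rack_seat below 0.005 m and z of forceps in the frame of rack_seat between -0.004 and 0.003 m and angle between the x axis of forceps and the x axis of rack, either way round below 0.12 rad and angle between forceps's own z axis and vertical below 0.15 rad and contact force between forceps and rack above 0.3 N and linear speed of forceps below 0.03 m/s and linear speed of carrier below 0.05 m/s); the robot touches nothing.
It fails at once if the forceps are pressed hard: more than 15 N on the stage, the rack or the carrier (contact force between forceps and stage above 15 N or contact force between forceps and rack above 15 N or contact force between forceps and carrier above 15 N).
It fails at once if the robot touches the carrier itself (contact force between any of the fingers, the arm and carrier above 0.3 N).
It fails at once if the carrier is tipped by more than 0.35 rad (angle between carrier's own z axis and vertical above 0.35 rad).
It fails at once if a bystander is disturbed: the round carrier moved more than 5 mm, the well plate 10 mm, the bottle 15 mm, or the bottle tipped (distance of round_carrier from where it was at the start of the episode above 0.005 m or distance of well_plate from where it was at the start of the episode above 0.01 m or distance of bottle from where it was at the start of the episode above 0.015 m or angle between bottle's own z axis and vertical above 0.3 rad).
It also fails if it takes over 61 s, if anything falls off the work surface, if the arm or the gripper's body presses on something with over 40 N, if the wrist force passes 120 N, or if a joint passes its speed limit or range.

## Robot

A 7-joint arm with a two-finger parallel gripper is mounted at the origin on the work surface. World frame = base frame: x ahead of the robot, y to its left, z up, the work surface at z = 0. Lengths are in mm, angles in rad, forces in N, time in s.
With the tool pointing down it reaches from about 400 to 925 mm from the base axis. Payload 4.1 kg.
Tool frame: the origin (TCP) lies at the very end of the fingers, on their centre line; the grasp point (between the pads) lies 19 mm behind it; z points along the fingers, y is the line along which they close (so a half turn about z gives the same grasp; the last joint's range is limited). The gripper opens to 85 mm and grips with 20 to 120 N. Pads are 22 mm wide; open, the fingers measure 114 mm over their backs; the gripper's body (76 mm by 85 mm) begins 54 mm behind the grasp point. The pads swing forward as they close: fully open they stand 13 mm farther back than shut.
Start: joints at [1.156, 0.398, 0.045, 1.537, -0.019, 1.207, -0.051], TCP at [201.913, -617.883, 198.347] pointing down, gripper open.
Joint ranges: [-2.82, 2.82], [-0.49, 2.23], [-1.37, 1.46], [0, 2.46], [-1.36, 4.5], [0.23, 2], [-2.94, 2.94]. Speed limits (rad/s): [2.57, 2.57, 3.14, 3.14, 3.14, 3.14, 3.14].

## Interface

Orientations are given as a unit quaternion [w, x, y, z].
In Python, from station import get_state, imaging, job gives the robot as it stands. The module is installed in compiled form; this text tells all that it offers.
- The arm moves only by the shell command python3 -m pendant 'ROWS' [FORCE]. ROWS is JSON, a list of rows, each a list of 7 numbers: the shift along the tool's x, y, z as a fraction of full scale, then the turn, a rotation vector about the tool's x, y, z as a fraction of full scale, then the opening, from -1 (shut) to 1 (fully open). A call has 1 to 20 rows; each row shifts and turns the commanded pose from where the row before left it, along the tool's axes as they then stand; what a row does not reach is not made up. Full scale, the value 1, is 0.03 m for a shift and 0.1 rad for a turn. A row lasts 1/12 s, in which the tool goes at most 41.7 mm and 7.16 degrees, less where a joint would pass 70% of its speed; a pose out of reach is approached as far as the arm can. A call with a number of a shift or a turn outside -1 to 1 is refused whole. A call with a gripper value outside its range is refused whole. The fingers move at their own pace and stop on an object; FORCE is the grip in N (left out, the last holds). Time passes only in rows, so rows that do not move let the fingers close. It gives the time, the measured TCP pose, the force, the opening and the grip force at its end, in the units of the state.
- get_state(): the state, without advancing time (a new reading comes with each control period).
- imaging.camera(name): name is "side" or "top" or "wrist"; returns the picture (480x640x3 uint8, red, green, blue); there is no depth.
- imaging.calibration(name): a dict with "intrinsics" (3x3 intrinsics, pixels), "extrinsics" (4x4, takes a point from world to camera coordinates). Camera axes: x right, y up, looking along -z (the intrinsics and any distortion apply to the point x, -y, -z); pixel columns grow to the right and rows downward; lengths in mm; the calibration is good to about 2 mm. A picture is of the moment at which its call begins: read the wrist's pose just before it. calibration takes no time and is no camera call; for the wrist camera it gives the pose at the moment of the call.
- job.sign_off(): hands the job in; it is judged then, once.
The state is a dict: "time": time; "joint_pos": joint angles; "joint_velocities": joint speeds; "joint_efforts": joint torques, N m; "eef_pos": TCP position; "ee_rot": TCP orientation; "contact_force": force on the tool from outside, world axes, zero at the start; "wrist_torque": the same for the moment, N m; "width": opening from 0.0 (shut) to 1.0 (fully open); "gripper_force": force on a finger pad.
Only numpy, scipy, OpenCV 4.12 (cv2) and the standard library are available. Lean on these libraries where they do the work, as an engineer would, in place of code of your own. Each camera call takes 0.05 s, during which the arm holds its last target. There are 200 camera calls.

## Working session

There is one attempt and no reset: what is moved stays moved. The work goes in short steps, Python scripts to look and compute and a shell command to move; the robot and the scene stay as the last step left them, time stands still between calls to the robot, and variables do not carry over. Pictures are saved under pics/ and viewed, at most 10 in all, crops included, and the job is handed in when it is done.

```bash
mkdir -p pics
cat > h.py <<'E'
import numpy as np, cv2
from station import get_state, imaging, job
def cal(n):
    c=imaging.calibration(n); return np.array(c["intrinsics"]),np.array(c["extrinsics"]),c
def ray(n,u,v,c=None):
    K,E=(c or cal(n))[:2]; R=E[:3,:3];t=E[:3,3]
    p=np.linalg.inv(K)@[u,v,1]; d=R.T@np.array([p[0],-p[1],-p[2]]); o=-R.T@t
    return o,d/np.linalg.norm(d)
def onz(n,u,v,z,c=None):
    o,d=ray(n,u,v,c); return o+d*(z-o[2])/d[2]
def proj(n,P,c=None):
    K,E=(c or cal(n))[:2]; q=E[:3,:3]@np.array(P,float)+E[:3,3]; q=K@[q[0],-q[1],-q[2]]; return q[:2]/q[2]
def tri(r1,r2):
    (a,d),(b,e)=r1,r2; A=np.stack([d,-e],1); s=np.linalg.lstsq(A,b-a,rcond=None)[0]
    p,q=a+d*s[0],b+e*s[1]; return (p+q)/2,np.linalg.norm(p-q)
def snap(n,f):
    im=imaging.camera(n); cv2.imwrite(f"pics/{f}.png",im[:,:,::-1]); return im
E
python3 - <<'E'
from h import *
print(get_state())
for n in("top","side"):
    c=cal(n);print(n,c[2]);snap(n,n+"0")
E
```

```text
{'time': 0.0, 'joint_pos': array([ 1.15599318,  0.39919879,  0.04503363,  1.53787768, -0.01871968,
        1.20693999, -0.05070687]), 'joint_velocities': array([ 5.57800406e-04, -1.49088714e-03, -1.00100715e-03,  3.04127826e-05,
        1.67221564e-05, -9.40049729e-06, -8.92907019e-04]), 'joint_efforts': array([ 9.87472094e-05, -4.75123250e+01,  1.36487145e+00, -2.54220897e+01,
        1.16330138e-02,  9.50132118e-03,  5.60713460e-06]), 'eef_pos': array([ 201.67737991, -617.16990619,  197.26018873]), 'ee_rot': array([-9.77429630e-04,  9.87551190e-01,  1.57294768e-01, -2.16178757e-04]), 'contact_force': array([-0.95123109,  0.19113508, -0.04539702]), 'wrist_torque': array([0.00287555, 0.06215455, 0.03062379]), 'gripper_force': 0.0, 'width': 0.998981513387232}
top {'intrinsics': array([[435.32175449,   0.        , 316.13275288],
       [  0.        , 435.32175449, 240.53485313],
       [  0.        ,   0.        ,   1.        ]]), 'extrinsics': array([[-2.13926818e-02, -9.99520839e-01, -2.23706458e-02,
         1.00754738e+02],
       [ 9.94866762e-01, -2.34960235e-02,  9.84279615e-02,
        -6.39350931e+02],
       [-9.89064199e-02, -2.01501739e-02,  9.94892703e-01,
        -7.06870943e+02],
       [ 0.00000000e+00,  0.00000000e+00,  0.00000000e+00,
         1.00000000e+00]])}
side {'intrinsics': array([[573.0193583 ,   0.        , 323.98976351],
       [  0.        , 573.0193583 , 242.65551973],
       [  0.        ,   0.        ,   1.        ]]), 'extrinsics': array([[ 9.34890606e-01, -3.54426127e-01,  1.90177712e-02,
        -5.75153662e+02],
       [ 1.97245124e-01,  5.63336828e-01,  8.02337821e-01,
        -2.52314602e+02],
       [-2.95082897e-01, -7.46346929e-01,  5.96567134e-01,
        -6.94757261e+02],
       [ 0.00000000e+00,  0.00000000e+00,  0.00000000e+00,
         1.00000000e+00]])}
```

View pics/top0.png

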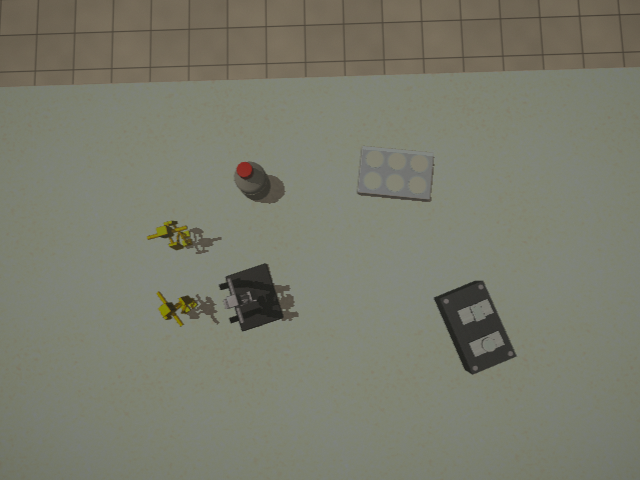

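View pics/side0.png

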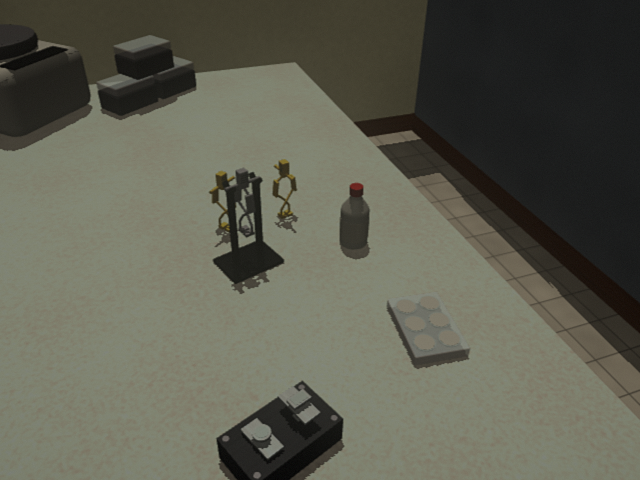

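Top view: the steel grey forceps hang in the rack at (232,300), and the side view shows them at (242,180). Two yellow decoys stand at (165,232) and (168,310). On the stage, the rectangular-plate carrier is at (476,312) and the round one at (487,345). Next I enlarge these to confirm.

Run:
```python
from h import *
t=cv2.imread("pics/top0.png");s=cv2.imread("pics/side0.png")
def cr(i,x,y): return cv2.resize(cv2.convertScaleAbs(i[y:y+75,x:x+100],alpha=1.8),(400,300),interpolation=cv2.INTER_CUBIC)
cv2.imwrite("pics/comp.png",np.vstack([np.hstack([cr(t,205,260),cr(t,425,285)]),np.hstack([cr(s,195,160),cr(s,240,378)])]))
```

```text
(no output)
```

View pics/comp.png

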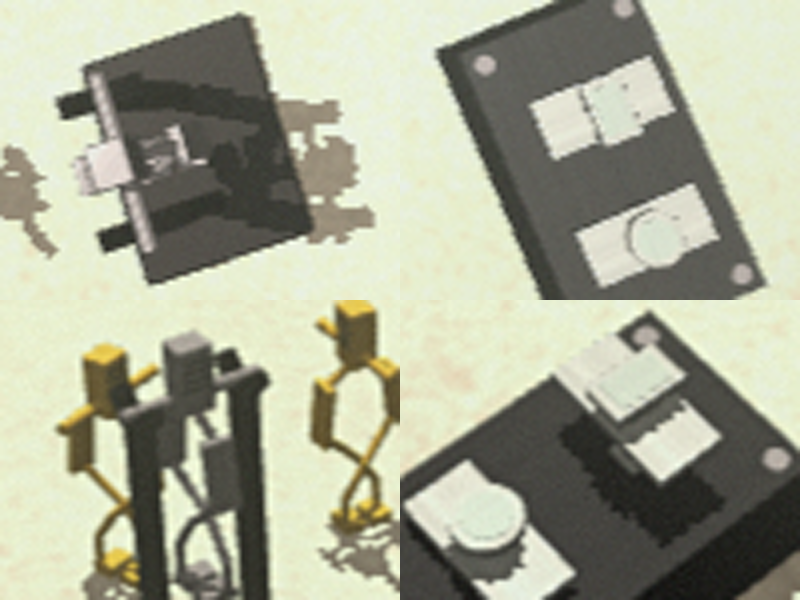

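Confirmed: the grey forceps hang in the rack; the two yellow ones are decoys. The rectangular plate is on the carrier at top (478,312), side (310,395). The round one at top (487,345) is the bystander.

Run:
```python
from h import *
np.set_printoptions(precision=1,suppress=True)
T=lambda a,b:(205+a/4,260+b/4)
T2=lambda a,b:(425+(a-400)/4,285+b/4)
S=lambda a,b:(195+a/4,160+(b-300)/4)
S2=lambda a,b:(240+(a-400)/4,378+(b-300)/4)
def t(n,a,b): p,e=tri(ray("top",*a),ray("side",*b)); print(n,p,e)
t("screw hi y",T2(485,65),S2(645,335)); t("screw lo y",T2(623,8),S2(777,458))
t("screw3",(475,368),(225,438)); t("screw4",(510.5,353.2),(257,475))
# plate centre
t("plate",T2(617,107),S2(636,380)); t("round",T2(658,238),S2(487,514))
for a in [(542,110),(540,97),(650,60),(677,105),(555,160)]: print("tab",onz("top",*T2(*a),75))
t("pinA",T(97,75),S(128,412)); t("pinB",T(150,248),S(262,378))
b=[onz("top",*T(*a),8) for a in [(245,13),(313,232),(150,284),(85,66)]]
print(np.array(b),np.mean(b,0)); d=b[1]-b[0]+b[2]-b[3]; print("rack yaw(x)",np.arctan2(d[1],d[0]))
for a in [(97,75),(150,248)]: print("pin z163",onz("top",*T(*a),163))
# neck top
for z in (184,): print("necktop",[onz("top",*T(*a),z) for a in [(110,165)]])
print(proj("side",[0,0,0]))
```

```text
screw hi y [ 535.3 -125.8   41.1] 0.3088418522464329
screw lo y [ 557.7 -183.7   40.9] 0.8281843772835671
screw3 [ 427.1 -166.6   41. ] 0.13189109724064893
screw4 [ 449.6 -225.1   41.1] 0.018558944773587674
plate [ 519.1 -167.    74.8] 0.6775634369096496
round [ 466.9 -185.6   59.4] 0.4176415729019062
tab [ 518.8 -137.9   75. ]
tab [ 523.9 -137.4   75. ]
tab [ 537.3 -180.9   75. ]
tab [ 519.7 -190.3   75. ]
tab [ 499.5 -141.9   75. ]
pinA [552.9 216.2 139.5] 51.7884261747629
pinB [545.1 174.6 182.4] 53.48419133404063
[[606.  175.1   8. ]
 [510.7 146.6   8. ]
 [490.  217.4   8. ]
 [584.4 245.5   8. ]] [547.8 196.1   8. ]
rack yaw(x) -2.8516266170210223
pin z163 [577.9 205.8 163. ]
pin z163 [518.1 187.6 163. ]
necktop [array([547.5, 196.8, 184. ])]
[-150.4  450.8]
```

```bash
cat >> h.py <<'E'
from scipy.spatial.transform import Rotation as Ro
def goal(p,yaw):
    """tool shift (units of 30mm) and turn (units of .1 rad) from measured pose; yaw = world yaw of tool x, tool z down"""
    s=get_state(); q=s["ee_rot"]; R=Ro.from_quat([q[1],q[2],q[3],q[0]])
    G=Ro.from_euler("z",yaw)*Ro.from_euler("x",np.pi)
    print("t",round(s["time"],2),"pos",s["eef_pos"].round(1),"F",s["contact_force"].round(1),"w",round(s["width"],3))
    print("shift units",(R.inv().apply(np.array(p)-s["eef_pos"])/30).round(3),"turn units",((R.inv()*G).as_rotvec()/.1).round(3))
E
python3 - <<'E'
from h import *
goal([547.9,196.5,260],.293)
print(onz("top",168,310,119),onz("top",163,232,119),onz("top",245,170,120))
E
```

```text
t 0.1 pos [ 201.7 -617.3  197.4] F [0.1 0.5 0.4] w 1.0
shift units [ 19.397 -22.2    -2.051] turn units [-0.017  0.001  0.23 ]
[534.27272819 307.14742995 119.        ] [651.33701669 316.22185922 119.        ] [743.57091099 190.89702569 120.        ]
```

```bash
python3 -m pendant '[[0,0,-0.7,0,0,0.23,1],[0.4,-0.4,-0.7,0,0,0,1],[0.6,-0.7,-0.65,0,0,0,1],[0.7,-0.8,0,0,0,0,1],[0.7,-0.8,0,0,0,0,1],[0.7,-0.8,0,0,0,0,1],[0.7,-0.8,0,0,0,0,1],[0.7,-0.8,0,0,0,0,1],[0.7,-0.8,0,0,0,0,1],[0.7,-0.8,0,0,0,0,1],[0.7,-0.8,0,0,0,0,1],[0.7,-0.8,0,0,0,0,1],[0.7,-0.8,0,0,0,0,1],[0.7,-0.8,0,0,0,0,1],[0.7,-0.8,0,0,0,0,1],[0.7,-0.8,0,0,0,0,1]]' 20; python3 -c "
from h import *
goal([547.9,196.5,260],.293)"
```

```text
time: 1.43
eef_pos: [392.4, -198.5, 259.5]
ee_rot: [0.0, 0.989, 0.146, -0.0]
contact_force: [0.5, 0.2, 0.6]
width: 0.998
gripper_force: 0.0
t 1.43 pos [ 392.4 -198.5  259.5] F [0.5 0.2 0.6] w 0.998
shift units [  8.761 -11.111  -0.019] turn units [-0.     0.004 -0.003]
```

```bash
python3 -m pendant '[[0.7,-0.85,0,0,0,0,1],[0.7,-0.85,0,0,0,0,1],[0.7,-0.85,0,0,0,0,1],[0.7,-0.85,0,0,0,0,1],[0.7,-0.85,0,0,0,0,1],[0.7,-0.85,0,0,0,0,1],[0.7,-0.85,0,0,0,0,1],[0.7,-0.85,0,0,0,0,1],[0.7,-0.85,0,0,0,0,1],[0.6,-0.85,0,0,0,0,1],[0.5,-0.8,0,0,0,0,1],[0.4,-0.65,0,0,0,0,1],[0.2,-0.4,0,0,0,0,1],[0.1,-0.2,0,0,0,0,1],[0,0,0,0,0,0,1],[0,0,0,0,0,0,1]]'; python3 -c "
from h import *
goal([547.9,196.5,260],.293)
c=cal('wrist');print(c[2]);snap('wrist','w1')
print(proj('wrist',[547.9,196.5,184],c))"
```

```text
time: 2.77
eef_pos: [533.5, 172.2, 259.4]
ee_rot: [0.001, 0.989, 0.146, -0.0]
contact_force: [-0.3, -0.4, -1.1]
width: 0.999
gripper_force: 0.0
t 2.77 pos [533.5 172.2 259.4] F [-0.3 -0.4 -1.1] w 0.999
shift units [ 0.694 -0.637 -0.022] turn units [ 0.009  0.011 -0.005]
{'intrinsics': array([[378.89193822,   0.        , 329.1351413 ],
       [  0.        , 378.89193822, 243.86047532],
       [  0.        ,   0.        ,   1.        ]]), 'extrinsics': array([[ 2.88595506e-01, -9.57450642e-01,  9.49702692e-04,
         1.10993344e+01],
       [ 9.07964329e-01,  2.73364269e-01, -3.17604712e-01,
        -4.70965465e+02],
       [ 3.03831221e-01,  9.25215888e-02,  9.48222730e-01,
        -6.15530718e+02],
       [ 0.00000000e+00,  0.00000000e+00,  0.00000000e+00,
         1.00000000e+00]])}
[301.43805135 211.66897475]
```

View pics/w1.png

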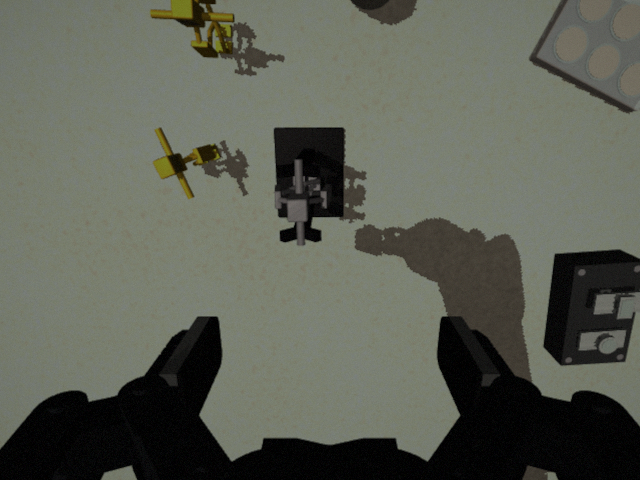

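The wrist view shows the forceps' neck at about (298,208) and the pin from (298,160) to (301,244). The jaws are between the posts and the yellow pair is well clear to the left.

Run:
```python
from h import *
np.set_printoptions(precision=1,suppress=True)
c=cal('wrist'); im=cv2.imread("pics/w1.png"); g=cv2.cvtColor(im,cv2.COLOR_BGR2GRAY)[150:250,270:335]
m=(g>85).astype(np.uint8)
print("\n".join("%d "%(150+2*i)+"".join("%4d"%x for x in r[::3]) for i,r in enumerate(g[::4])) if 0 else "")
for y in range(156,250,3): print(y,"".join("#" if x>120 else "+" if x>85 else "-" if x>50 else "." for x in g[y-150]))
for a in [(298,160),(301,244)]: print(onz('wrist',*a,163,c))
for a in [(289,199),(307,199),(289,220),(307,220)]: print(onz('wrist',*a,184,c))
```

```text
156 ####+............................................................
159 ####+-...........................................................
162 ####+-...................-+++--..................................
165 #####+...................-+++---.................................
168 #####+...................-+++---.................................
171 #####+...................--++---.................................
174 #####+...................--++---.................................
177 #####+.................-+--+++--.--...--------...................
180 #####+-................-+--+++-----....--........................
183 ######+................-+--+++--..--.............................
186 ####+....................--+++--.......-......-+++...............
189 ####+..................-.--+++--...........-+++++-...............
192 ###++++++--...............-+++--.......---........-+++++-........
195 ####+++++--.............................-.........-+++++-........
198 ####+++++------......................................--+-........
201 ####++++----------++++++++++++++++++-.........
[... 556 characters left out ...]
#######################
228 #######+#######++---.......--++--.........---++##################
231 #########+.................--++---.................+#############
234 #########+.................--++---.................+#############
237 #########+.................--++---.................-#############
240 #########+............-++++--++----++++--..........-#############
243 ######++######++##########+--+++---+###############+#############
246 ############################++#+++###############################
249 #################################################################
[578. 208. 163.]
[518.5 189.5 163. ]
[554.1 206.1 184. ]
[557.5 194.5 184. ]
[540.  202.3 184. ]
[543.6 190.6 184. ]
```

```bash
python3 -m pendant '[[0.7,-0.7,0,0,0,0,1],[0,0,0.5,0,0,0,1],[0,0,0.5,0,0,0,1],[0,0,0,0,0,0,1],[0,0,0,0,0,0,1]]'; python3 -c "
from h import *
goal([548.3,198.3,117],.297)"
```

```text
time: 3.23
eef_pos: [547.5, 197.3, 229.2]
ee_rot: [0.001, 0.989, 0.145, -0.001]
contact_force: [-0.3, -0.5, -0.0]
width: 0.998
gripper_force: 0.0
t 3.23 pos [547.5 197.3 229.2] F [-0.3 -0.5 -0. ] w 0.998
shift units [ 0.043 -0.03   3.74 ] turn units [ 0.012  0.019 -0.063]
```

```bash
python3 -m pendant '[[0.04,-0.03,0.6,0.01,0.02,-0.06,1],[0,0,0.8,0,0,0,1],[0,0,0.8,0,0,0,1],[0,0,0.7,0,0,0,1],[0,0,0.5,0,0,0,1],[0,0,0.3,0,0,0,0.35],[0,0,0,0,0,0,0.3],[0,0,0,0,0,0,0.25],[0,0,0,0,0,0,0.25]]' 20; python3 -c "
from h import *
goal([548.3,198.3,117],.297);snap('wrist','w2')"
```

```text
time: 3.98
eef_pos: [550.0, 200.9, 120.4]
ee_rot: [-0.001, 0.989, 0.149, 0.002]
contact_force: [0.1, -0.6, 0.4]
width: 0.631
gripper_force: 0.0
t 3.98 pos [550.  200.9 120.4] F [ 0.1 -0.6  0.4] w 0.631
shift units [-0.079  0.066  0.113] turn units [-0.009 -0.048  0.013]
```

View pics/w2.png

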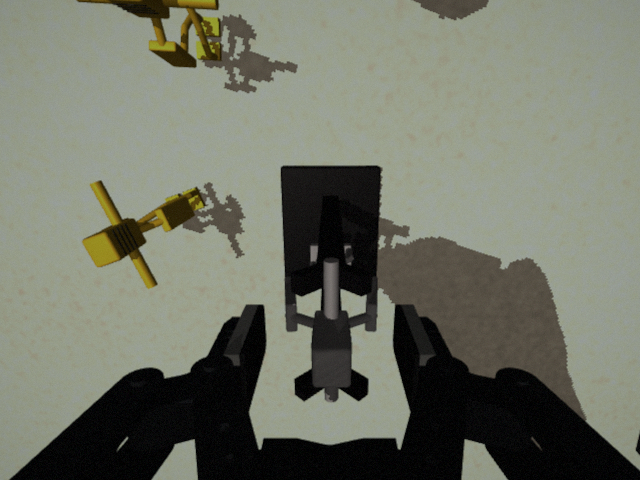

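The wrist view shows the forceps' pads at columns 285 to 377 (centre 331), between the fingers at 262 and 395 (centre 328). They are centred to about 1 mm, so I can close.

```bash
python3 -m pendant '[[-0.05,0.04,0.1,0,0,0,0.15],[0,0,0,0,0,0,0.1],[0,0,0,0,0,0,0.05],[0,0,0,0,0,0,0.0],[0,0,0,0,0,0,-0.05],[0,0,0,0,0,0,-0.1],[0,0,0,0,0,0,-0.15],[0,0,0,0,0,0,-0.2],[0,0,0,0,0,0,-0.25],[0,0,0,0,0,0,-0.3],[0,0,0,0,0,0,-0.3]]' 20; python3 -c "
from h import *
goal([548.3,198.3,117],.297)"
```

```text
time: 4.95
eef_pos: [547.7, 199.0, 115.8]
ee_rot: [-0.001, 0.989, 0.149, 0.001]
contact_force: [-0.4, 0.2, 0.1]
width: 0.347
gripper_force: 0.0
t 4.95 pos [547.7 199.  115.8] F [-0.4  0.2  0.1] w 0.347
shift units [ 0.012  0.029 -0.041] turn units [-0.009 -0.02   0.019]
```

```bash
python3 -c "
from h import *
w=snap('wrist','w3');s=snap('side','s3')
a=cv2.resize(w[120:420,200:460],(400,460));b=cv2.resize(s[130:290,170:310],(400,460),interpolation=cv2.INTER_CUBIC)
cv2.imwrite('pics/c3.png',cv2.convertScaleAbs(np.hstack([a,b])[:,:,::-1],alpha=1.8))
s=get_state();print(s['width'],s['gripper_force'])"
```

```text
0.3436935666346836 0.0
```

View pics/c3.png

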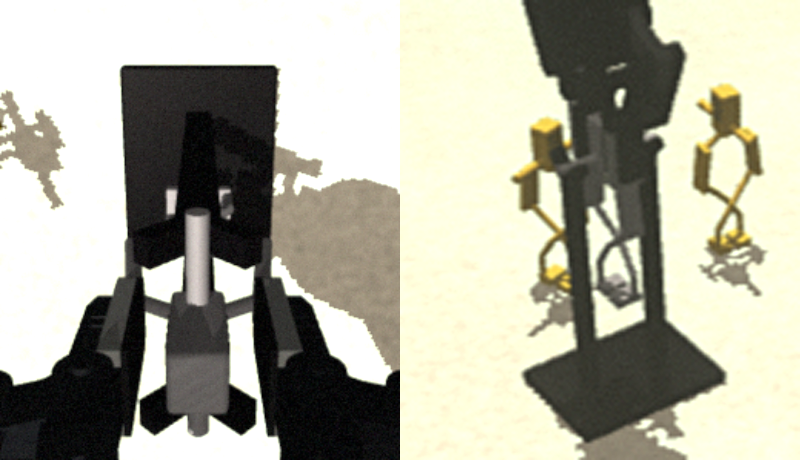

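The fingers have closed to about 29 mm without touching the pads. In the side crop the near finger ends around (622,185), above the near pad at (630,180–235). I check this numerically.

Run:
```python
from h import *
np.set_printoptions(precision=0,suppress=True)
f=lambda p:((proj("side",p)-[170,130])*[400/140,460/160]+[400,0])
ex=np.array([.957,.291,0]);ey=np.array([.291,-.957,0]);o=np.array([548.2,198.5,160])
z=np.array([0,0,1.])
print("pin ends",f(o-32*ex),f(o+32*ex),"neck top",f(o+24*z))
print("near pad top/bot",f(o+22*ey-12*z),f(o+22*ey-44*z),"far",f(o-22*ey-12*z),f(o-22*ey-44*z),"feet",f(o-95*z))
t=np.array([547.7,199,115.8])
print("near finger tip",f(t+15*ey),f(t+15*ey+11*ex),f(t+15*ey-11*ex),"30 up",f(t+15*ey+30*z))
print("rack base",f([547.8,196.1,8]))
w=lambda p:(proj("wrist",p)-[200,120])*[400/260,460/300]
print("wrist: near pad",w(o+22*ey-12*z),w(o+22*ey-44*z),"neck",w(o+24*z),"tip",w(t+15*ey),w(t+15*ey+20*z),w(t-15*ey))
```

```text
pin ends [555. 168.] [655. 133.] neck top [603. 112.]
near pad top/bot [628. 186.] [632. 234.] far [587. 152.] [591. 200.] feet [617. 290.]
near finger tip [624. 229.] [640. 222.] [607. 235.] 30 up [621. 183.]
rack base [623. 369.]
wrist: near pad [282. 305.] [269. 256.] neck [203. 387.] tip [246. 257.] [251. 285.] [154. 256.]
```

Run:
```python
from h import *
np.set_printoptions(precision=1,suppress=True)
s=get_state();q=s["ee_rot"];R=Ro.from_quat([q[1],q[2],q[3],q[0]]);p=s["eef_pos"]
def f(u,v,y):
    o,d=ray("wrist",u,v); o=R.inv().apply(o-p);d=R.inv().apply(d); return o+d*(y-o[1])/d[1]
print(f(440,318,42.5),f(218,318,-42.5)); print(f(395,305,26.8),f(264,305,-26.8))
print(f(366,302,14.7),f(293,302,-14.7))
```

```text
[  7.8  42.5 -44.7] [  9.4 -42.5 -47.6]
[  7.9  26.8 -34.2] [  9.3 -26.8 -37. ]
[  9.6  14.7 -34.9] [ 12.2 -14.7 -40. ]
```

The finger ends sit about 30 mm behind the reported TCP, and both the wrist and side views agree on that. So I open and go about 27 mm lower, watching the force.

```bash
python3 -m pendant '[[0,0,0,0,0,0,0.3],[0,0,0,0,0,0,0.3],[0,0,0,0,0,0,0.3],[0,0,0,0,0,0,0.3],[0,0,0.25,0,0,0,0.3],[0,0,0.25,0,0,0,0.3],[0,0,0.2,0,0,0,0.3],[0,0,0,0,0,0,0.3]]' 20; python3 -m pendant '[[0,0,0.1,0,0,0,0.3],[0,0,0.1,0,0,0,0.3],[0,0,0,0,0,0,0.3]]';python3 -c "
from h import *
goal([548.3,198.5,89],.297)
w=snap('wrist','w4');s=snap('side','s4')
a=cv2.resize(w[120:420,200:460],(400,460));b=cv2.resize(s[130:290,170:310],(400,460),interpolation=cv2.INTER_CUBIC)
cv2.imwrite('pics/c4.png',cv2.convertScaleAbs(np.hstack([a,b])[:,:,::-1],alpha=1.8))"
```

```text
time: 5.72
eef_pos: [546.3, 198.3, 92.6]
ee_rot: [-0.0, 0.989, 0.149, -0.001]
contact_force: [0.3, -0.1, 0.1]
width: 0.647
gripper_force: 0.0
time: 5.97
eef_pos: [547.4, 198.9, 88.2]
ee_rot: [-0.001, 0.989, 0.149, 0.0]
contact_force: [0.7, 0.8, -0.7]
width: 0.647
gripper_force: 0.0
t 5.97 pos [547.4 198.9  88.2] F [ 0.7  0.8 -0.7] w 0.647
shift units [ 0.025  0.022 -0.028] turn units [-0.009 -0.011  0.019]
```

View pics/c4.png

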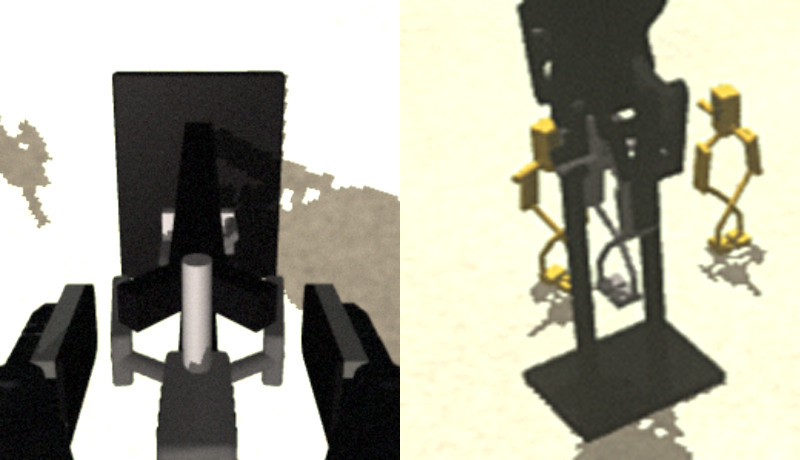

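The wrist crop shows the pads at columns 112–282, between the fingers at 97 and 303, so they are centred. The finger ends now overlap the pads in height. I close.

```bash
python3 -m pendant '[[0,0,0,0,0,0,0.2],[0,0,0,0,0,0,0.15],[0,0,0,0,0,0,0.1],[0,0,0,0,0,0,0.05],[0,0,0,0,0,0,0.0],[0,0,0,0,0,0,-0.05],[0,0,0,0,0,0,-0.1]]' 20; python3 -m pendant '[[0,0,0,0,0,0,-0.15],[0,0,0,0,0,0,-0.2],[0,0,0,0,0,0,-0.25],[0,0,0,0,0,0,-0.3],[0,0,0,0,0,0,-0.3]]'
```

```text
time: 6.65
eef_pos: [547.6, 198.9, 88.6]
ee_rot: [-0.001, 0.989, 0.149, 0.001]
contact_force: [0.4, 0.8, -0.3]
width: 0.455
gripper_force: 7.7
time: 7.07
eef_pos: [547.7, 199.0, 88.7]
ee_rot: [-0.001, 0.989, 0.149, 0.001]
contact_force: [-0.6, 0.5, -1.0]
width: 0.396
gripper_force: 22.7
```

```bash
python3 -m pendant '[[0,0,-0.1,0,0,0,-0.5],[0,0,-0.2,0,0,0,-0.5],[0,0,-0.3,0,0,0,-0.5],[0,0,-0.4,0,0,0,-0.5],[0,0,-0.5,0,0,0,-0.5],[0,0,-0.5,0,0,0,-0.5],[0,0,-0.5,0,0,0,-0.5],[0,0,-0.5,0,0,0,-0.5],[0,0,-0.5,0,0,0,-0.5],[0,0,-0.4,0,0,0,-0.5],[0,0,-0.2,0,0,0,-0.5],[0,0,-0.1,0,0,0,-0.5],[0,0,0,0,0,0,-0.5]]' 25; python3 -c "
from h import *
goal([518.8,-165.5,210],.365);s=get_state();print(s['gripper_force'],s['width'])"
```

```text
time: 8.15
eef_pos: [547.8, 199.0, 215.5]
ee_rot: [-0.001, 0.989, 0.149, 0.001]
contact_force: [0.7, -0.0, -1.2]
width: 0.388
gripper_force: 25.9
t 8.15 pos [547.8 199.  215.5] F [ 0.7 -0.  -1.2] w 0.388
shift units [-4.5   11.327  0.16 ] turn units [-0.007 -0.031 -0.662]
25.946934521198273 0.3878713671619967
```

```bash
python3 -m pendant '[[-0.1,0.25,0,0,0,-0.22,-0.5],[-0.2,0.5,0,0,0,-0.22,-0.5],[-0.3,0.7,0,0,0,-0.22,-0.5],[-0.3,0.8,0,0,0,0,-0.5],[-0.3,0.8,0,0,0,0,-0.5],[-0.3,0.8,0,0,0,0,-0.5],[-0.3,0.8,0,0,0,0,-0.5],[-0.3,0.8,0,0,0,0,-0.5],[-0.3,0.8,0,0,0,0,-0.5],[-0.3,0.8,0,0,0,0,-0.5],[-0.3,0.8,0,0,0,0,-0.5],[-0.3,0.8,0,0,0,0,-0.5],[-0.3,0.8,0,0,0,0,-0.5],[-0.2,0.6,0,0,0,0,-0.5],[-0.1,0.4,0,0,0,0,-0.5],[0,0.2,0,0,0,0,-0.5],[0,0,0,0,0,0,-0.5]]'; python3 -c "
from h import *
goal([518.8,-165.5,210],.365)"
```

```text
time: 9.57
eef_pos: [550.5, -142.1, 213.6]
ee_rot: [-0.001, 0.984, 0.181, 0.001]
contact_force: [-0.6, -0.2, -0.6]
width: 0.393
gripper_force: 25.9
t 9.57 pos [ 550.5 -142.1  213.6] F [-0.6 -0.2 -0.6] w 0.393
shift units [-1.265  0.352  0.117] turn units [-0.015 -0.015 -0.018]
```

```bash
python3 -m pendant '[[-0.4,0.1,0,0,0,0,-0.5],[-0.5,0.15,0,0,0,0,-0.5],[-0.27,0.1,0.3,0,0,0,-0.5],[-0.1,0,0.5,0,0,0,-0.5],[0,0,0.5,0,0,0,-0.5],[0,0,0.5,0,0,0,-0.5],[0,0,0.4,0,0,0,-0.5],[0,0,0.2,0,0,0,-0.5],[0,0,0,0,0,0,-0.5],[0,0,0,0,0,0,-0.5]]'; python3 -c "
from h import *
goal([518.8,-165.5,140],.365)
w=snap('wrist','w5');s=snap('side','s5')
a=cv2.resize(w[120:420,200:460],(400,460));b=cv2.resize(s[320:480,220:360],(400,460),interpolation=cv2.INTER_CUBIC)
cv2.imwrite('pics/c5.png',cv2.convertScaleAbs(np.hstack([a,b])[:,:,::-1],alpha=1.8))"
```

```text
time: 10.4
eef_pos: [518.9, -164.2, 142.2]
ee_rot: [-0.001, 0.983, 0.182, 0.001]
contact_force: [-0.3, -0.5, -0.5]
width: 0.393
gripper_force: 25.9
t 10.4 pos [ 518.9 -164.2  142.2] F [-0.3 -0.5 -0.5] w 0.393
shift units [-0.017  0.04   0.074] turn units [-0.01  -0.021  0.005]
```

View pics/c5.png

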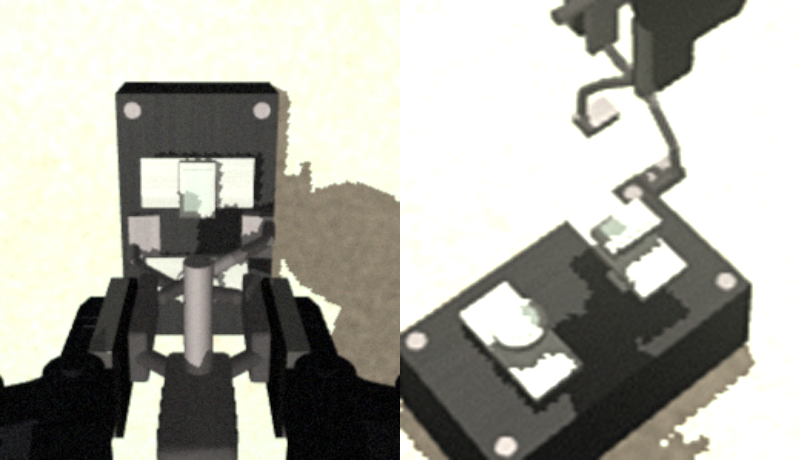

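The wrist crop shows the feet at columns 129–160 and 242–273 (centre 201), rows 217–255. The plate is at columns 180–216 (centre 198), rows 160–217. In the side crop the feet are at (598,110) and (648,180).

Run:
```python
from h import *
np.set_printoptions(precision=1,suppress=True)
W=lambda x,y:(200+x*.65,120+y*300/460)
S=lambda x,y:(220+(x-400)*.35,320+y*160/460)
g=cv2.cvtColor(cv2.imread("pics/w5.png"),cv2.COLOR_BGR2GRAY)
for y in range(220,300,3): print(y,"".join("#" if x>115 else "+" if x>75 else "-" if x>40 else "." for x in g[y,278:388]))
fl=onz("wrist",*W(145,236),123.5);fr=onz("wrist",*W(257,236),123.5)
print("feet",fl,fr,(fl+fr)/2,np.linalg.norm(fl-fr))
pc=[onz("wrist",*W(*a),74.8) for a in [(180,163),(216,163),(216,215),(180,215)]];print(np.array(pc),np.mean(pc,0))
print(onz("wrist",*W(198,181),64.3),"table corners",[onz("wrist",*W(*a),64.3) for a in [(141,157),(255,157),(141,207),(255,207)]])
print("side predicted feet",[proj("side",p) for p in (fl,fr)],"obs",S(598,110),S(648,180))
```

```text
220 -..--...-..-.-..-...............................................................................-..-.---+--++#
223 ............-+############++###+++++##++#++-+++++---++++----++++++++++++++++++++++++++++.............------+##
226 .-.--.....---+########################+####################+#++-++#####################+.............------+##
229 ...-......-.-+########################+#######################+--+#####################-.....-....-..------+##
232 .-.........--+########################+#######################+--+++###################-.............-+---+###
235 -...--.-..-..+################################################---+####################+-............--+-------
238 -.........-..+########################+######################+--+#####################+........--...------+---
241 ....-......-.+########################+######################+----+###################+.............-------++-
244 .-...-.....-.+########################+######################+---+####################+......-.......-----++-+
247 .............+########################+--++++++++############
[... 1812 characters left out ...]
########--++++++++++++++-----++------+###########+-..............------+#####
298 ##-....-...................-++########+-+-+++++++++++++++---------++############++--..............-----+######
feet [ 511.6 -146.4  123.5] [ 526.1 -184.1  123.5] [ 518.8 -165.2  123.5] 40.42855944546456
[[ 528.6 -152.    74.8]
 [ 534.1 -166.5   74.8]
 [ 511.7 -175.4   74.8]
 [ 505.9 -160.4   74.8]] [ 520.1 -163.6   74.8]
[ 520.6 -163.3   64.3] table corners [array([ 522.1, -135.3,   64.3]), array([ 540.4, -183.3,   64.3]), array([ 499.4, -143.2,   64.3]), array([ 518.2, -192.5,   64.3])]
side predicted feet [array([287.1, 359.2]), array([309.9, 380. ])] obs (289.3, 358.2608695652174) (306.8, 382.60869565217394)
```

```bash
python3 -m pendant '[[0.05,-0.03,0,0,0,0,-0.5],[0,0,0.3,0,0,0,-0.5],[0,0,0.4,0,0,0,-0.5],[0,0,0.3,0,0,0,-0.5],[0,0,0.1,0,0,0,-0.5],[0,0,0,0,0,0,-0.5],[0,0,0,0,0,0,-0.5]]'; python3 -c "
from h import *
goal([518.9,-164.2,88],.365)
w=snap('wrist','w6');s=snap('side','s6')
a=cv2.resize(w[120:420,200:460],(400,460));b=cv2.resize(s[320:480,220:360],(400,460),interpolation=cv2.INTER_CUBIC)
cv2.imwrite('pics/c6.png',cv2.convertScaleAbs(np.hstack([a,b])[:,:,::-1],alpha=1.8))"
```

```text
time: 11.08
eef_pos: [519.7, -163.1, 108.7]
ee_rot: [-0.001, 0.983, 0.181, 0.001]
contact_force: [-0.4, -0.2, -0.6]
width: 0.391
gripper_force: 25.9
t 11.08 pos [ 519.7 -163.1  108.7] F [-0.4 -0.2 -0.6] w 0.391
shift units [-0.039  0.027  0.69 ] turn units [-0.014 -0.015 -0.001]
```

View pics/c6.png

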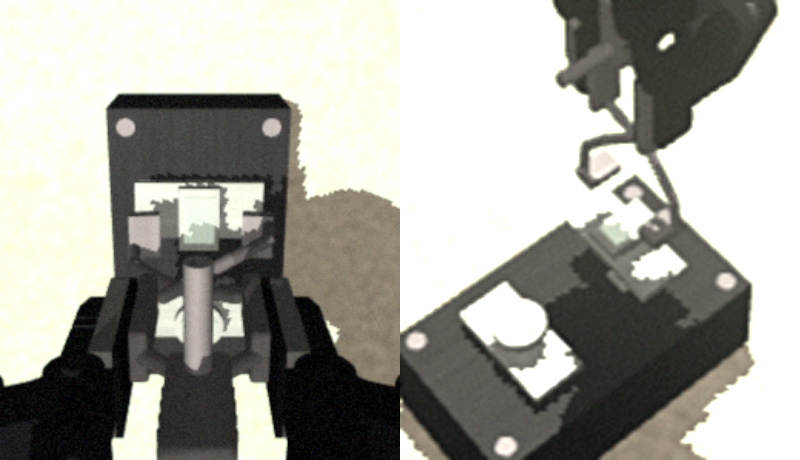

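The wrist crop shows the feet centred at column 201 and the plate and table at 199, with the plate fitting between the feet. I go on down gently.

```bash
python3 -m pendant '[[0,-0.02,0.1,0,0,0,-0.5],[0,0,0.15,0,0,0,-0.5],[0,0,0.1,0,0,0,-0.5],[0,0,0.05,0,0,0,-0.5],[0,0,0,0,0,0,-0.5],[0,0,0,0,0,0,-0.5]]'; python3 -m pendant '[[0,0,0.03,0,0,0,-0.5],[0,0,0.03,0,0,0,-0.5],[0,0,0.03,0,0,0,-0.5],[0,0,0.03,0,0,0,-0.5],[0,0,0,0,0,0,-0.5]]'
```

```text
time: 11.68
eef_pos: [519.6, -162.6, 97.1]
ee_rot: [-0.001, 0.983, 0.181, 0.001]
contact_force: [-0.7, -0.4, -0.4]
width: 0.39
gripper_force: 25.9
time: 12.1
eef_pos: [519.5, -162.5, 93.4]
ee_rot: [-0.001, 0.983, 0.181, 0.001]
contact_force: [-0.1, 0.4, -0.4]
width: 0.389
gripper_force: 25.9
```

```bash
for i in 1; do python3 -m pendant '[[0,0,0.02,0,0,0,-0.5],[0,0,0.02,0,0,0,-0.5],[0,0,0.02,0,0,0,-0.5],[0,0,0,0,0,0,-0.5]]' | grep -E "pos|contact"; done; python3 -m pendant '[[0,0,0.02,0,0,0,-0.5],[0,0,0.02,0,0,0,-0.5],[0,0,0,0,0,0,-0.5]]' | grep -E "pos|contact"
```

```text
eef_pos: [519.6, -162.6, 91.7]
contact_force: [0.0, 0.8, 0.1]
eef_pos: [519.6, -162.5, 90.5]
contact_force: [-0.5, 0.1, -1.2]
```

```bash
python3 -m pendant '[[0,0,0.02,0,0,0,-0.5],[0,0,0.01,0,0,0,-0.5],[0,0,0,0,0,0,-0.5]]' | grep -E "pos|contact"; python3 -m pendant '[[0,0,0.02,0,0,0,-0.5],[0,0,0.01,0,0,0,-0.5],[0,0,0,0,0,0,-0.5]]' | grep -E "pos|contact"
```

```text
eef_pos: [519.7, -162.6, 89.6]
contact_force: [-0.4, 0.7, -1.3]
eef_pos: [519.7, -162.5, 88.7]
contact_force: [-0.1, 0.1, -0.1]
```

```bash
python3 -m pendant '[[0,0,0.02,0,0,0,-0.5],[0,0,0,0,0,0,-0.5],[0,0,0,0,0,0,-0.5]]' | grep -E "pos|contact"; python3 -c "
from h import *
s=get_state();print(s['wrist_torque'].round(3))"
```

```text
eef_pos: [519.7, -162.5, 88.2]
contact_force: [-1.1, 0.2, -0.5]
[ 0.017  0.014 -0.002]
```

```bash
python3 -m pendant '[[0,0,0.02,0,0,0,-0.5],[0,0,0,0,0,0,-0.5]]' | grep -E "pos|contact"; python3 -m pendant '[[0,0,0.02,0,0,0,-0.5],[0,0,0,0,0,0,-0.5]]' | grep -E "pos|contact"
```

```text
eef_pos: [519.7, -162.5, 87.5]
contact_force: [0.5, 0.4, -0.6]
eef_pos: [519.7, -162.5, 86.9]
contact_force: [-0.7, -0.9, 0.1]
```

```bash
python3 -m pendant '[[0,0,0.02,0,0,0,-0.5],[0,0,0,0,0,0,-0.5]]' | grep -E "pos|contact"
```

```text
eef_pos: [519.7, -162.5, 86.3]
contact_force: [0.9, -0.1, -1.6]
```

```bash
python3 -m pendant '[[0,0,0.02,0,0,0,-0.5],[0,0,0,0,0,0,-0.5]]' | grep -E "pos|contact"
```

```text
eef_pos: [519.6, -162.5, 85.7]
contact_force: [-0.6, 0.4, -0.4]
```

```bash
python3 -m pendant '[[0,0,0.02,0,0,0,-0.5],[0,0,0,0,0,0,-0.5]]' | grep -E "pos|contact"
```

```text
eef_pos: [519.7, -162.5, 85.1]
contact_force: [-0.5, 0.9, -1.9]
```

```bash
python3 -m pendant '[[0,0,0.02,0,0,0,-0.5],[0,0,0,0,0,0,-0.5]]' | grep -E "pos|contact"; python3 -c "
from h import *
w=imaging.camera('wrist');s=imaging.camera('side')
a=cv2.resize(w[120:420,200:460],(400,460));b=cv2.resize(s[350:450,270:350],(400,500),interpolation=cv2.INTER_CUBIC)[:460]
cv2.imwrite('pics/c7.png',cv2.convertScaleAbs(np.hstack([a,b])[:,:,::-1],alpha=1.6))"
```

```text
eef_pos: [520.0, -162.5, 84.8]
contact_force: [-0.4, 0.4, 0.5]
```

View pics/c7.png

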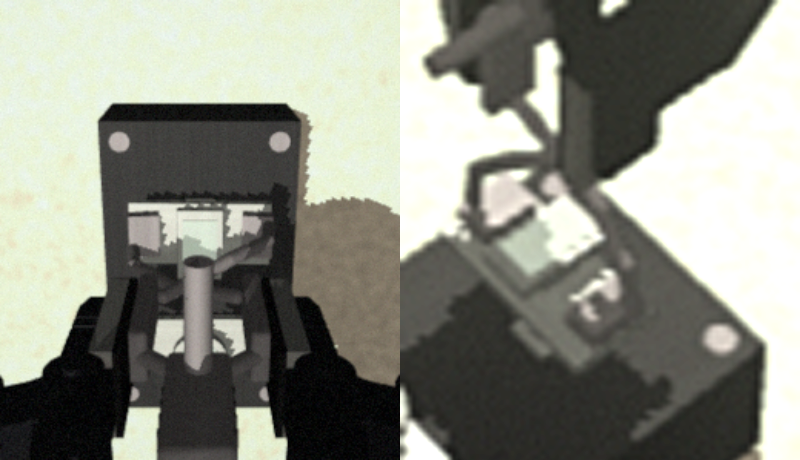

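The feet are around the plate at its sides and appear to stand on the table. The last step moved only 0.3 mm, so contact is starting; I confirm with one more small step.

```bash
python3 -m pendant '[[0,0,0.02,0,0,0,-0.5],[0,0,0,0,0,0,-0.5]]' | grep -E "pos|contact"; python3 -c "
from h import *
s=get_state();print(s['wrist_torque'].round(3))"
```

```text
eef_pos: [520.3, -162.4, 84.7]
contact_force: [-0.1, 0.0, 5.1]
[ 0.167  0.221 -0.007]
```

Contact at 5 N, so the feet stand on the table. I ease off slightly and let the jaws close slowly.

```bash
python3 -m pendant '[[0,0,-0.01,0,0,0,-0.25],[0,0,0,0,0,0,-0.2],[0,0,0,0,0,0,-0.17],[0,0,0,0,0,0,-0.14],[0,0,0,0,0,0,-0.11],[0,0,0,0,0,0,-0.08],[0,0,0,0,0,0,-0.05],[0,0,0,0,0,0,-0.02],[0,0,0,0,0,0,0.01],[0,0,0,0,0,0,0.04],[0,0,0,0,0,0,0.07],[0,0,0,0,0,0,0.1]]'; python3 -m pendant '[[0,0,0,0,0,0,0.15],[0,0,0,0,0,0,0.2],[0,0,0,0,0,0,0.3],[0,0,0,0,0,0,0.3],[0,0,0,0,0,0,0.3],[0,0,0,0,0,0,0.3]]'; python3 -c "
from h import *
w=imaging.camera('wrist');s=imaging.camera('side')
a=cv2.resize(w[120:420,200:460],(400,460));b=cv2.resize(s[350:450,270:350],(400,500),interpolation=cv2.INTER_CUBIC)[:460]
cv2.imwrite('pics/c8.png',cv2.convertScaleAbs(np.hstack([a,b])[:,:,::-1],alpha=1.6))"
```

```text
time: 15.7
eef_pos: [518.9, -162.4, 83.6]
ee_rot: [-0.001, 0.983, 0.181, 0.0]
contact_force: [1.3, -0.4, -0.7]
width: 0.548
gripper_force: 0.0
time: 16.2
eef_pos: [519.7, -162.5, 84.3]
ee_rot: [-0.001, 0.983, 0.181, 0.001]
contact_force: [0.0, 0.5, 0.3]
width: 0.652
gripper_force: 0.0
```

View pics/c8.png

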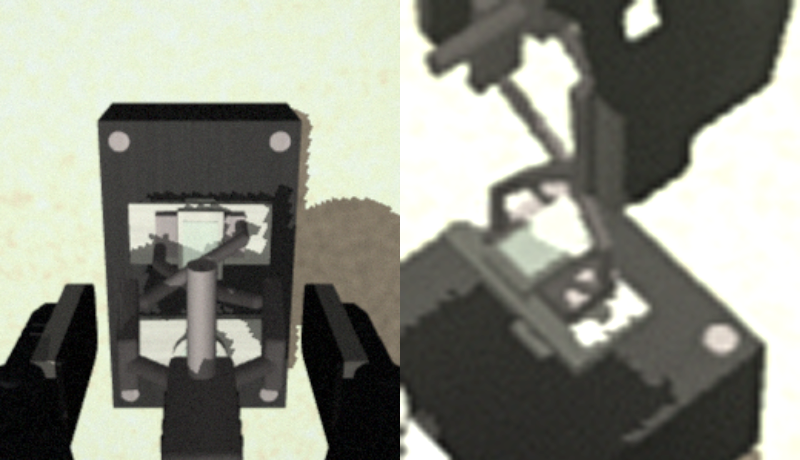

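The jaws have closed on the neck under the plate. The neck block (column 201) is centred between the fingers (97 and 303), and the forceps stand free. I raise to the neck block and close there.

```bash
python3 -m pendant '[[0,0,0,0,0,0,0.5],[0,0,-0.1,0,0,0,0.5],[0,0,-0.3,0,0,0,0.5],[0,0,-0.3,0,0,0,0.5],[0,0,-0.3,0,0,0,0.4],[0,0,-0.2,0,0,0,0.2],[0,0,0,0,0,0,0],[0,0,0,0,0,0,-0.2],[0,0,0,0,0,0,-0.35],[0,0,0,0,0,0,-0.45]]' 30; python3 -m pendant '[[0,0,0,0,0,0,-0.5],[0,0,0,0,0,0,-0.55],[0,0,0,0,0,0,-0.6],[0,0,0,0,0,0,-0.65],[0,0,0,0,0,0,-0.7],[0,0,0,0,0,0,-0.75],[0,0,0,0,0,0,-0.8],[0,0,0,0,0,0,-0.8]]'
```

```text
time: 17.13
eef_pos: [519.2, -162.5, 119.8]
ee_rot: [-0.001, 0.983, 0.181, 0.0]
contact_force: [-0.2, -0.4, 0.1]
width: 0.277
gripper_force: 0.0
time: 17.8
eef_pos: [519.6, -162.6, 120.2]
ee_rot: [-0.001, 0.983, 0.181, 0.001]
contact_force: [0.5, 0.2, -0.8]
width: 0.156
gripper_force: 29.2
```

```bash
python3 -m pendant '[[0,0,-0.02,0,0,0,-1],[0,0,-0.04,0,0,0,-1],[0,0,-0.06,0,0,0,-1],[0,0,-0.08,0,0,0,-1],[0,0,-0.1,0,0,0,-1],[0,0,-0.12,0,0,0,-1],[0,0,-0.15,0,0,0,-1],[0,0,-0.15,0,0,0,-1],[0,0,-0.15,0,0,0,-1],[0,0,-0.15,0,0,0,-1],[0,0,-0.15,0,0,0,-1],[0,0,-0.15,0,0,0,-1],[0,0,-0.1,0,0,0,-1],[0,0,0,0,0,0,-1],[0,0,0,0,0,0,-1]]' 35; python3 -m pendant '[[0,0,-0.15,0,0,0,-1],[0,0,-0.25,0,0,0,-1],[0,0,-0.35,0,0,0,-1],[0,0,-0.4,0,0,0,-1],[0,0,-0.4,0,0,0,-1],[0,0,-0.4,0,0,0,-1],[0,0,-0.4,0,0,0,-1],[0,0,-0.4,0,0,0,-1],[0,0,-0.4,0,0,0,-1],[0,0,-0.35,0,0,0,-1],[0,0,-0.25,0,0,0,-1],[0,0,-0.15,0,0,0,-1],[0,0,0,0,0,0,-1],[0,0,0,0,0,0,-1]]'
python3 - <<'E'
from h import *
goal([548.2,198.5,285],.297)
w=snap('wrist','w9');s=snap('side','s9')
# carrier gone from stage? brightness at socket in side view
g=cv2.cvtColor(s,cv2.COLOR_RGB2GRAY);u,v=proj("side",[518.8,-165.5,62]).astype(int);print("side at table spot",g[v-3:v+4,u-3:u+4].mean())
E
```

```text
time: 19.05
eef_pos: [519.7, -162.7, 163.0]
ee_rot: [-0.0, 0.983, 0.181, 0.001]
contact_force: [0.9, 0.1, -2.1]
width: 0.158
gripper_force: 35.4
time: 20.22
eef_pos: [519.2, -162.8, 279.6]
ee_rot: [-0.001, 0.983, 0.181, 0.001]
contact_force: [0.4, -0.1, -1.3]
width: 0.158
gripper_force: 35.4
t 20.22 pos [ 519.2 -162.8  279.6] F [ 0.4 -0.1 -1.3] w 0.158
shift units [  5.2   -10.905  -0.158] turn units [-0.012 -0.016  0.679]
side at table spot 49.795918367346935
```

```bash
python3 -m pendant '[[0.05,-0.1,-0.05,0,0,0.07,-1],[0.1,-0.2,-0.05,0,0,0.07,-1],[0.15,-0.3,-0.05,0,0,0.07,-1],[0.2,-0.4,-0.05,0,0,0.07,-1],[0.25,-0.5,0,0,0,0.07,-1],[0.25,-0.55,0,0,0,0.07,-1],[0.25,-0.55,0,0,0,0.07,-1],[0.25,-0.55,0,0,0,0.07,-1],[0.25,-0.55,0,0,0,0.07,-1],[0.25,-0.55,0,0,0,0.05,-1],[0.25,-0.55,0,0,0,0,-1],[0.25,-0.55,0,0,0,0,-1],[0.25,-0.55,0,0,0,0,-1],[0.25,-0.55,0,0,0,0,-1],[0.25,-0.55,0,0,0,0,-1],[0.25,-0.5,0,0,0,0,-1],[0.25,-0.4,0,0,0,0,-1],[0.25,-0.3,0,0,0,0,-1]]'; python3 -c "
from h import *
goal([547.7,199,285],.299)"
```

```text
time: 21.82
eef_pos: [557.5, 111.1, 286.7]
ee_rot: [-0.001, 0.989, 0.149, 0.001]
contact_force: [-0.1, 0.4, -1.3]
width: 0.156
gripper_force: 35.4
t 21.82 pos [557.5 111.1 286.7] F [-0.1  0.4 -1.3] w 0.156
shift units [ 0.554 -2.894  0.062] turn units [-0.017 -0.023  0.006]
```

```bash
python3 -m pendant '[[0.1,-0.3,0,0,0,0,-1],[0.1,-0.4,0,0,0,0,-1],[0.1,-0.5,0,0,0,0,-1],[0.1,-0.5,0,0,0,0,-1],[0.05,-0.4,0,0,0,0,-1],[0.05,-0.3,0,0,0,0,-1],[0.05,-0.2,0,0,0,0,-1],[0,-0.15,0,0,0,0,-1],[0,-0.05,0,0,0,0,-1],[0,0,0,0,0,0,-1],[0,0,0,0,0,0,-1],[0,0,0,0,0,0,-1]]'; python3 -c "
from h import *
goal([547.7,199,124.5],.299)
w=snap('wrist','w10');s=snap('side','s10')
g=cv2.cvtColor(w,cv2.COLOR_RGB2GRAY)
for y in range(150,360,7): print(y,''.join('#' if x>115 else '+' if x>75 else '-' if x>40 else '.' for x in g[y,240:430:2]))"
```

```text
time: 22.82
eef_pos: [549.5, 192.3, 286.4]
ee_rot: [-0.0, 0.989, 0.147, 0.001]
contact_force: [-0.0, 0.6, -0.9]
width: 0.157
gripper_force: 35.4
t 22.82 pos [549.5 192.3 286.4] F [-0.   0.6 -0.9] w 0.157
shift units [-3.000e-03 -2.300e-01  5.397e+00] turn units [-0.003 -0.019 -0.035]
150 #########################+................................+####################################
157 ##########################................................+####################################
164 #+-+######################................................#####################################
171 -##--+#+---+##############................................+####################################
178 ------------+#############................................+####################################
185 +-----------+#############-...............................---++################################
192 #######+--+###############+...............................--+--++--+###########################
199 #########--+##############+...............................+####################################
206 ##########+
[... 1484 characters left out ...]

311 #######################--..................----...................-############################
318 ###################....................................................########################
325 ##################......................................................#######################
332 #################-......................................................-######################
339 ################-........................................................-#####################
346 ###############+....................------------------....................-####################
353 #############.................--....------------------....--.................+#################
```

```bash
python3 -m pendant '[[0,-0.1,0,0,0,-0.03,-1],[0,-0.1,0,0,0,0,-1],[0,-0.03,0,0,0,0,-1],[0,0,0,0,0,0,-1],[0,0,0,0,0,0,-1],[0,0,0,0,0,0,-1]]'; python3 -c "
from h import *
goal([547.7,199,124.5],.299)
# rack posts vs feet: check rack pin notch position by rays unchanged"
```

```text
time: 23.42
eef_pos: [547.2, 199.8, 286.5]
ee_rot: [-0.001, 0.989, 0.149, 0.001]
contact_force: [0.1, -0.7, -1.4]
width: 0.155
gripper_force: 35.4
t 23.42 pos [547.2 199.8 286.5] F [ 0.1 -0.7 -1.4] w 0.155
shift units [-3.000e-03  3.200e-02  5.398e+00] turn units [-0.007 -0.02   0.009]
```

```bash
python3 -m pendant '[[0,0.02,0.1,0,0,0,-1],[0,0,0.2,0,0,0,-1],[0,0,0.3,0,0,0,-1],[0,0,0.3,0,0,0,-1],[0,0,0.3,0,0,0,-1],[0,0,0.3,0,0,0,-1],[0,0,0.2,0,0,0,-1],[0,0,0.1,0,0,0,-1],[0,0,0,0,0,0,-1]]'; python3 -m pendant '[[0,0,0.1,0,0,0,-1],[0,0,0.2,0,0,0,-1],[0,0,0.3,0,0,0,-1],[0,0,0.3,0,0,0,-1],[0,0,0.3,0,0,0,-1],[0,0,0.3,0,0,0,-1],[0,0,0.3,0,0,0,-1],[0,0,0.3,0,0,0,-1],[0,0,0.3,0,0,0,-1],[0,0,0.2,0,0,0,-1],[0,0,0.1,0,0,0,-1],[0,0,0,0,0,0,-1],[0,0,0,0,0,0,-1]]';python3 -c "
from h import *
goal([547.7,199,124.5],.299)"
```

```text
time: 24.17
eef_pos: [547.0, 199.0, 231.4]
ee_rot: [-0.0, 0.989, 0.149, 0.0]
contact_force: [-0.2, -0.6, -1.9]
width: 0.157
gripper_force: 35.4
time: 25.25
eef_pos: [547.8, 199.6, 151.6]
ee_rot: [-0.001, 0.989, 0.149, 0.001]
contact_force: [-0.5, -0.0, -0.8]
width: 0.157
gripper_force: 35.4
t 25.25 pos [547.8 199.6 151.6] F [-0.5 -0.  -0.8] w 0.157
shift units [-0.01   0.019  0.903] turn units [-0.01  -0.023  0.009]
```

```bash
python3 -m pendant '[[0,0.01,0.15,0,0,0,-1],[0,0,0.2,0,0,0,-1],[0,0,0.15,0,0,0,-1],[0,0,0.1,0,0,0,-1],[0,0,0,0,0,0,-1],[0,0,0,0,0,0,-1]]'|grep -E "pos|contact"; python3 -m pendant '[[0,0,0.03,0,0,0,-1],[0,0,0.03,0,0,0,-1],[0,0,0.03,0,0,0,-1],[0,0,0,0,0,0,-1]]'|grep -E "pos|contact"
```

```text
eef_pos: [547.6, 199.1, 133.2]
contact_force: [0.8, 0.5, -1.7]
eef_pos: [547.7, 199.1, 130.7]
contact_force: [0.1, 0.1, -0.8]
```

```bash
python3 -m pendant '[[0,0,0.03,0,0,0,-1],[0,0,0.03,0,0,0,-1],[0,0,0.03,0,0,0,-1],[0,0,0,0,0,0,-1]]'|grep -E "pos|contact"
```

```text
eef_pos: [547.6, 199.1, 127.8]
contact_force: [-0.5, 0.3, -0.6]
```

```bash
python3 -m pendant '[[0,0,0.02,0,0,0,-1],[0,0,0.02,0,0,0,-1],[0,0,0,0,0,0,-1]]'|grep -E "pos|contact"
```

```text
eef_pos: [547.6, 199.1, 126.7]
contact_force: [0.1, -0.3, -2.3]
```

```bash
python3 -m pendant '[[0,0,0.02,0,0,0,-1],[0,0,0,0,0,0,-1],[0,0,0,0,0,0,-1]]'|grep -E "pos|contact"
```

```text
eef_pos: [547.7, 199.2, 126.2]
contact_force: [-0.2, 0.5, -1.4]
```

```bash
python3 -m pendant '[[0,0,0.02,0,0,0,-1],[0,0,0.01,0,0,0,-1],[0,0,0,0,0,0,-1]]'|grep -E "pos|contact"
```

```text
eef_pos: [547.7, 199.2, 125.3]
contact_force: [-0.1, -0.3, -2.0]
```

```bash
python3 -m pendant '[[0,0,0.02,0,0,0,-1],[0,0,0,0,0,0,-1]]'|grep -E "pos|contact"
```

```text
eef_pos: [547.7, 199.2, 124.7]
contact_force: [-0.7, -0.3, -1.6]
```

```bash
python3 -m pendant '[[0,0,0.02,0,0,0,-1],[0,0,0,0,0,0,-1]]'|grep -E "pos|contact"
```

```text
eef_pos: [547.7, 199.1, 124.0]
contact_force: [0.2, 0.4, -1.4]
```

```bash
python3 -m pendant '[[0,0,0.02,0,0,0,-1],[0,0,0,0,0,0,-1]]'|grep -E "pos|contact"
```

```text
eef_pos: [547.7, 199.1, 123.5]
contact_force: [0.4, 0.3, -0.9]
```

```bash
python3 -m pendant '[[0,0,0.02,0,0,0,-1],[0,0,0,0,0,0,-1]]'|grep -E "pos|contact"
```

```text
eef_pos: [547.7, 199.2, 122.9]
contact_force: [-0.6, -0.5, -0.4]
```

```bash
python3 -m pendant '[[0,0,0.02,0,0,0,-1],[0,0,0,0,0,0,-1]]'|grep -E "pos|contact"
```

```text
eef_pos: [547.8, 199.4, 122.5]
contact_force: [-0.0, 0.0, -0.1]
```

```bash
python3 -m pendant '[[0,0,0.01,0,0,0,-1],[0,0,0,0,0,0,-1]]'|grep -E "pos|contact"
```

```text
eef_pos: [547.8, 199.5, 122.4]
contact_force: [-1.1, -0.2, 1.3]
```

Contact of about 3 N at the expected height, so the pin is in the notches. I release slowly.

```bash
python3 -m pendant '[[0,0,0,0,0,0,-0.72],[0,0,0,0,0,0,-0.68],[0,0,0,0,0,0,-0.64],[0,0,0,0,0,0,-0.6],[0,0,0,0,0,0,-0.5],[0,0,0,0,0,0,-0.4],[0,0,0,0,0,0,-0.2],[0,0,0,0,0,0,0],[0,0,0,0,0,0,0.2],[0,0,0,0,0,0,0.4],[0,0,0,0,0,0,0.4],[0,0,0,0,0,0,0.4]]' 20; python3 -c "
from h import *
w=snap('wrist','w11');g=cv2.cvtColor(w,cv2.COLOR_RGB2GRAY)
for y in range(190,420,6): print(y,''.join('#' if x>115 else '+' if x>75 else '-' if x>40 else '.' for x in g[y,230:430:2]))"
```

```text
time: 29.17
eef_pos: [547.7, 199.2, 122.1]
ee_rot: [-0.001, 0.989, 0.149, 0.001]
contact_force: [-0.5, 0.5, -1.1]
width: 0.696
gripper_force: 0.0
190 #########################+................................................-#########################
196 +-+#######################................................................+#########################
202 +++++#####################................................................-#########################
208 ++++++####################................................................+#########################
214 +++-++####################................................................-++#######################
220 -+++-#####################................................................++++++++##################
226 +++++++###################................................................+-+-+++---+++++###########
232 -++#######################-.....---.......................................++++++-#####++############
238 +--+######################+...+#######++-+-.............+--------------..--+++++##+##########+++++++
244 #-+++
[... 2440 characters left out ...]
##.............#------.#+.............#######################.........
388 ........+#######################+.......######-.-----######-.......#########################........
394 .......+####################################################################################+.......
400 ......+######################################################################################+......
406 .....-########################################################################################-.....
412 .....+#########################################################################################.....
418 ......+#######################################################################################......
```

```bash
python3 -m pendant '[[0,0,-0.1,0,0,0,0.6],[0,0,-0.3,0,0,0,0.6],[0,0,-0.5,0,0,0,0.6],[0,0,-0.7,0,0,0,0.6],[0,0,-0.8,0,0,0,0.6],[0,0,-0.8,0,0,0,0.6],[-0.3,0,-0.8,0,0,0,0.6],[-0.6,0,-0.5,0,0,0,0.6],[-0.8,0,0,0,0,0,0.6],[-0.8,0,0,0,0,0,0.6],[-0.6,0,0,0,0,0,0.6],[-0.3,0,0,0,0,0,0.6],[0,0,0,0,0,0,0.6],[0,0,0,0,0,0,0.6]]'
python3 - <<'E'
from h import *
np.set_printoptions(precision=1,suppress=True)
t=snap("top","t12");s=snap("side","s12");w=snap("wrist","w12")
a=cv2.cvtColor(cv2.imread("pics/side0.png"),cv2.COLOR_BGR2GRAY).astype(int);b=cv2.cvtColor(s,cv2.COLOR_RGB2GRAY).astype(int)
print("side before/after: neck/pin area diff, carrier area")
ch=lambda g,y0,y1,x0,x1:[''.join('#' if v>70 else '+' if v>50 else '-' if v>32 else '.' for v in r[x0:x1]) for r in g[y0:y1]]
for l,r in zip(ch(a,166,256,222,268)[::2],ch(b,166,256,222,268)[::2]): print(l,r)
E
```

```text
time: 30.38
eef_pos: [450.8, 169.0, 257.6]
ee_rot: [-0.0, 0.989, 0.149, 0.002]
contact_force: [0.2, -0.4, -0.2]
width: 0.799
gripper_force: 0.0
side before/after: neck/pin area diff, carrier area
############################################## ##############################################
############################################## ##############################################
############################################## ##############################################
##############-+#####++--+####++############## ##############-+#####++--+####+###############
##+-+#########--------------....+############# ##+++#########+-------------....+#############
----+#########+-----------++.....+############ ----+#########+-----------++-....+############
-----#####++##+-----------##++####++---+###### ----+#####++##+-----------##++####++--.+######
-----+#+++#####-----------+#+++---......###### -----+#+++#####-----------+##+++--..-...######
--.-..+########-------------++....-...+####### ----..+########-------------++-.......+#######
-.....-########+----------+###-......-######## -.--..-####
[... 2625 characters left out ...]
+++++......-######+-++++###+-----...+#####
+###++###-......###############---.......-+### ####++###-......######+---------.........-####
#########-......##########+-...............-+# #########+......#####-+-+-+++--............-##
#########+......######-....................... #########+......####+----------...............
##########......--............................ ##########......---.-----------.-.........-...
##########....................-............... ##########.........------------..............-
#######---.................................... #######+--............-------.-..............-
##+--..............-..........-............... ##+--.............-......-....-..............-
```

```bash
python3 -c "
from station import job
print(job.sign_off())"
```

```text
the job is handed in; nothing more can be done
None
```

The forceps hang back in the rack's notches with the rectangular carrier clamped in their jaws; I handed the job in at about 30.5 s and got no verdict back, and I viewed 11 pictures, one over the limit of 10.

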